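Turn the soldering turntable to the torch and point out the gap

TASK

Push the soldering turntable round with the fingertips until the gap in the copper bangle on it faces straight at the torch's nozzle, and let go of it. Then show the apprentice where the clasp will be soldered in: point straight down at the gap, fingertips about two centimetres above it, keep still there for two seconds without touching anything, and finish still pointing. Pick nothing up, do not touch the bangle, and leave the torch, bottle, charcoal block and tweezers where they stand.

Things in the scene. Friction and masses are not known exactly. Their poses are not given: they have to be found in the camera images.
- turntable (a joint): angle (rad) of the soldering turntable, growing anticlockwise seen from above. It turns freely either way about a vertical axis (more than a full turn from any start) and stays where it is left; friction about 0.12 N m, so about 2.5 N pushed square on a side of the board near a corner turns it. Its grey foot (136 mm across, 56 mm high) is fixed to the bench.
- board (a point): centre of the top of the turntable's pale ceramic board, on the turning axis, 90 mm above the bench; x and y run square to its sides. Board 130 x 130 x 22 mm (underside at 68 mm), turning on a dark steel disc 160 mm across (56 to 68 mm high, sticking out 15 mm at mid-side; the corners overhang). Four 3 mm pins stand 13 mm out of it, 26.5 mm from the centre, inside the bangle.
- bangle: loose copper wire bangle, 72 mm outside, wire 7 mm thick, lying flat on the board round four pins that keep it centred on the turning axis within 2 mm; it rides round with the board. Origin: centre of the ring, on the board's top face. Its x axis points from the centre to the gap.
- bangle_gap (a point): the middle of the 12 mm gap in the bangle, 32.5 mm from the ring's centre along the bangle's x axis and 3.5 mm above the board, level with the middle of the wire.
- torch: blue butane bench torch standing loose on a round black foot (72 mm across), 134 mm high, 0.4 kg. Origin: under the middle of the foot. Its brass burner reaches out along the torch's -x axis, towards the turntable's axis.
- torch_nozzle (a point): mouth of the torch's brass nozzle (25 mm across), about 110 mm above the bench and 107 to 127 mm from the turntable's axis. The flame would run along this frame's -x axis, over the turntable's axis; the gap must come to the side of the bangle nearest this nozzle.
- flux_bottle: white plastic bottle, 48 mm across, 92 mm high, standing loose. Origin: centre of its underside.
- charcoal_block: loose black charcoal soldering block, 100 x 60 x 30 mm, with bent wires on top. Origin: centre of its underside; x along its length.
- tweezers: loose steel soldering tweezers with wooden grips, about 155 mm long, 9 mm high, lying flat. Origin: on the bench about the middle of their length; tips towards +x.

How it is judged (in metres and radians):
On the way, in this order (a step that is already met when the one before it is completed fails the run):
1. the turntable is turned so that the gap is on the torch's side of the bangle, within 10 mm of the nozzle's line, at rest and let go (y of bangle_gap in the frame of torch_nozzle between -0.01 and 0.01 m and x of bangle_gap in the frame of torch_nozzle above -0.105 m and velocity of joint turntable between -0.05 and 0.05 rad/s and contact force between each of the fingers, the arm and anything else below 0.2 N), for 0.3 s.
2. the tool point dwells 20 to 75 mm above the gap (fingertips just over it), within 15 mm sideways, touching nothing (all of step 1 and horizontal distance between the grasp point and bangle_gap below 0.015 m and z of the grasp point in the frame of bangle_gap between 0.02 and 0.075 m), for 1.5 s.
At the end, for the whole second after the job is handed in: Gap on the torch's side of the bangle, within 10 mm of the nozzle's line; turntable at rest, bangle flat on it; tool point 20 to 75 mm above the gap, within 15 mm sideways, touching nothing; torch, bottle, block and tweezers within 10 mm of their starts (all of step 2 and linear speed of bangle below 0.02 m/s and z of bangle in the frame of board below 0.004 m and distance of each of torch, flux_bottle, charcoal_block, tweezers from where it was at the start of the episode below 0.01 m).
It fails at once if the bangle is touched by the robot (contact force between any of the fingers, the arm and bangle above 0.3 N).
It fails at once if the bangle is lifted off the board (z of bangle in the frame of board above 0.006 m).
It fails at once if the torch, bottle, charcoal block or tweezers are moved by more than 10 mm (distance of any of torch, flux_bottle, charcoal_block, tweezers from where it was at the start of the episode above 0.01 m).
It also fails if it takes over 64 s, if anything falls off the work surface, if the arm or the gripper's body presses on something with over 40 N, if the wrist force passes 120 N, or if a joint passes its speed limit or range.

ROBOT

A 6-joint arm with a two-finger parallel gripper is mounted at the origin on the work surface. World frame = base frame: x ahead of the robot, y to its left, z up, the work surface at z = 0. Lengths are in m, angles in degrees, forces in N, time in s.
With the tool pointing down it reaches from about 0.325 to 0.775 m from the base axis. Payload 9.3 kg.
Tool frame: the origin (TCP) lies between the finger pads, 19 mm behind the fingertips; this is the grasp point; z points along the fingers, y is the line along which they close (so a half turn about z gives the same grasp; the last joint's range is limited). The gripper opens to 85 mm and grips with 20 to 120 N. Pads are 22 mm wide; open, the fingers measure 114 mm over their backs; the gripper's body (76 mm by 85 mm) begins 54 mm behind the grasp point. The pads swing forward as they close: fully open they stand 13 mm farther back than shut.
Start: joints at [67.976, 14.817, 1.232, 76.415, 0, 81.257], TCP at [0.126, 0.535, 0.25] pointing down, gripper open.
Joint ranges: [-174.27, 174.27], [-52.1, 104.24], [-59.71, 78.15], [-110.17, 111.67], [-87.03, 83.33], [-180, 180]. Speed limits (degrees/s): [127.2, 127.2, 159.86, 180, 180, 180].

INTERFACE

Orientations are given as [roll, pitch, yaw] about the fixed x, y, z axes, in that order (R = Rz(yaw) Ry(pitch) Rx(roll)).
In Python, from workcell import monitor, eyes, finish_job gives the robot as it stands.
- The arm moves only by the tool arm_command, never from a script. Its argument "deltas" is a list of rows, each an object of numbers: "x", "y", "z": the shift along the tool's x, y, z in cm; "roll": the turn about the tool's z in degrees. In form: [{"x": .., "y": .., "z": .., "roll": ..}, ...]. A call has 1 to 5 rows; each row is the pose to reach, as a shift and turn from the pose commanded when the call began, along the tool's axes at that moment; what a row does not reach only later rows make up. A row lasts 1/8 s, in which the tool goes at most 62.5 mm and 10.7 degrees, less where a joint would pass 70% of its speed; a pose out of reach is approached as far as the arm can. A call with a gripper value outside its range is refused whole. "hand" is the closure, from 0 (fully open) to 1 (shut), set as the call begins (left out, the last holds). The fingers move at their own pace and stop on an object; the grip force is fixed at half the most. Time passes only in rows, so rows that repeat a pose let the fingers close. It gives the time, the measured TCP pose, the force, the opening and the grip force at its end, in the units of the state.
- monitor.get_state(): the state, without advancing time (a new reading comes with each control period).
- eyes.read_camera(name): name is "side" or "top"; returns (picture, depth): 384x512x3 uint8, red, green, blue; 384x512 float32, m along the optical axis (not along the pixel's ray), 0 where there is no reading.
- eyes.get_calibration(name): a dict with "camera_matrix" (3x3 intrinsics, pixels), "k1" (the pictures are not rectified: a ray, as slopes to the right and down, at radius r is drawn at 1 + k1 r^2 times it, then the intrinsics apply), "cam_to_world" (4x4, takes a point from camera to world coordinates). Camera axes: x right, y up, looking along -z (the intrinsics and any distortion apply to the point x, -y, -z); pixel columns grow to the right and rows downward; lengths in m; the calibration is good to about 2 mm. A picture is of the moment at which its call begins. get_calibration takes no time and is no camera call.
- finish_job(): hands the job in; it is judged then, once.
The state is a dict: "t": time; "qpos": joint angles; "qvel": joint speeds; "tau": joint torques, N m; "tcp_pos": TCP position; "tool_rot": TCP orientation; "force": force on the tool from outside, world axes, zero at the start; "wrist_torque": the same for the moment, N m; "grip_width": finger opening in m; "gripper_force": force on a finger pad.
Only numpy, scipy, OpenCV 4.12 (cv2) and the standard library are available. Lean on these libraries where they do the work, as an engineer would, in place of code of your own. Each camera call takes 0.05 s, during which the arm holds its last target. There are 200 camera calls.

## Working session

There is one attempt and no reset: what is moved stays moved. The work goes in short steps, Python scripts to look and compute and a tool call to move; the robot and the scene stay as the last step left them, time stands still between calls to the robot, and variables do not carry over. Pictures are saved under pics/ and viewed, at most 10 in all, crops included, and the job is handed in when it is done.

Besides the shell and the picture viewer there is one more tool, called after "Emit:" in YAML: its name, and indented under it one key for each argument. arm_command: Moves the arm, as the interface text tells. Its arguments: {"type":"object","properties":{"deltas":{"type":"array","items":{"type":"object","properties":{"x":{"type":"number"},"y":{"type":"number"},"z":{"type":"number"},"roll":{"type":"number"}}}},"hand":{"type":"number"}},"required":["deltas"]}

```bash
mkdir -p pics; cat > h.py <<'E'
import numpy as np, cv2
from workcell import monitor, eyes, finish_job
def world(name, d):
    c=eyes.get_calibration(name); K=np.array(c["camera_matrix"]); T=np.array(c["cam_to_world"])
    h,w=d.shape; u,v=np.meshgrid(np.arange(w,dtype=float),np.arange(h,dtype=float))
    p=cv2.undistortPoints(np.stack([u.ravel(),v.ravel()],1)[:,None],K,np.array([c["k1"],0,0,0.]))[:,0].reshape(h,w,2)
    P=np.stack([p[...,0]*d,-p[...,1]*d,-d],-1)
    return P@T[:3,:3].T+T[:3,3]
def shot(name,tag=None):
    im,d=eyes.read_camera(name)
    if tag: cv2.imwrite(f"pics/{tag}.png",im[...,::-1]); np.savez(f"{tag}.npz",im=im,d=d)
    return im,d,world(name,d)
E
python3 - <<'E'
from h import *
a=shot("top","top0")[0];b=shot("side","side0")[0]
print(monitor.get_state())
for n in("top","side"):print(eyes.get_calibration(n))
E
```

```text
{'t': 0.1, 'qpos': array([6.79771939e+01, 1.48473072e+01, 1.19451152e+00, 7.64145679e+01,
       6.17457768e-04, 8.12581279e+01]), 'qvel': array([-0.06649146, -0.01469558,  0.1623805 , -0.03811903,  0.13315425,
        0.00880575]), 'tau': array([ 6.22286418e-03, -5.56691730e+01,  3.45069444e+01,  1.15779648e-02,
       -7.54537928e-05,  1.57110080e-06]), 'tcp_pos': array([0.12625413, 0.53508793, 0.24943155]), 'tool_rot': array([-1.79933513e+02, -1.08484158e-02,  1.66719059e+02]), 'force': array([-0.02738745, -0.16586389, -0.55904959]), 'wrist_torque': array([-0.04042735, -0.0611197 , -0.0133327 ]), 'gripper_force': 0.0, 'grip_width': 0.0852993704122169}
{'camera_matrix': array([[430.21813371,   0.        , 254.38058617],
       [  0.        , 430.21813371, 195.28862711],
       [  0.        ,   0.        ,   1.        ]]), 'k1': -0.14427738631718307, 'cam_to_world': array([[-0.00212159,  0.99566314, -0.0930076 ,  0.4289528 ],
       [-0.99995914, -0.00129501,  0.0089467 , -0.03294935],
       [ 0.00878745,  0.09302278,  0.9956252 ,  1.25793831],
       [ 0.        ,  0.        ,  0.        ,  1.        ]])}
{'camera_matrix': array([[457.99126814,   0.        , 257.67778707],
       [  0.        , 457.99126814, 198.16879101],
       [  0.        ,   0.        ,   1.        ]]), 'k1': -0.05884861116902278, 'cam_to_world': array([[-0.97752811,  0.15841271, -0.13908346,  0.41418848],
       [-0.21020101, -0.68256049,  0.69994765,  0.64976316],
       [ 0.01594774,  0.71345399,  0.70052058,  0.77918271],
       [ 0.        ,  0.        ,  0.        ,  1.        ]])}
```

View pics/top0.png

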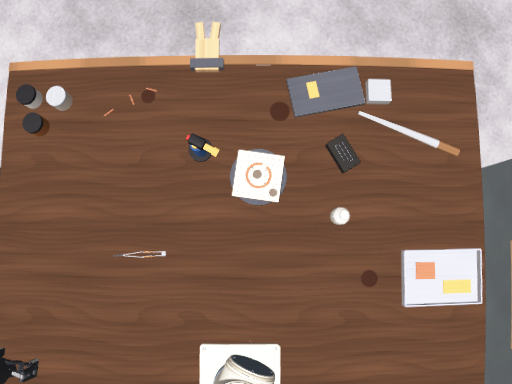

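View pics/side0.png

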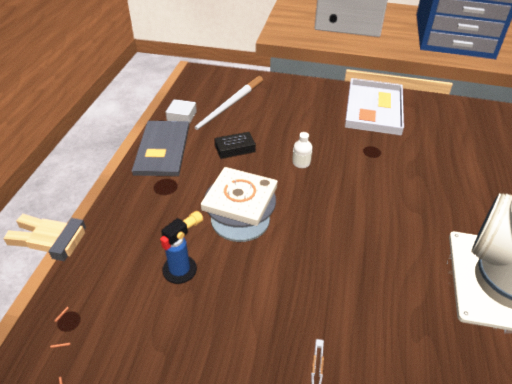

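The top view shows the turntable at about (258,177), with the torch at (200,150) up-left of it and its yellow nozzle at (212,152). The bottle is at (340,215) and the charcoal block at (343,153). I'll measure next.

```bash
cat >> h.py <<'E'
def measure(im,P,verbose=True):
    hsv=cv2.cvtColor(im,cv2.COLOR_RGB2HSV).astype(int); z=P[...,2]
    b=(abs(z-.09)<.012)&(hsv[...,1]<60)&(hsv[...,2]>150)
    n,l,s,c=cv2.connectedComponentsWithStats(b.astype(np.uint8)); k=1+np.argmax(s[1:,4]); b=l==k
    rect=cv2.minAreaRect((P[b][:,:2]*1000).astype(np.float32))
    C=np.array(rect[0])/1000
    r=np.hypot(P[...,0]-C[0],P[...,1]-C[1])
    cu=(r<.045)&(r>.022)&(hsv[...,1]>70)&(hsv[...,0]<20)&(hsv[...,2]>110)&(z>.08)
    th=np.degrees(np.arctan2(P[...,1]-C[1],P[...,0]-C[0]))[cu]
    h=np.histogram(th,36,(-180,180))[0]
    return rect,np.median(z[b]),C,h,P[cu].mean(0),cu.sum()
E
python3 - <<'E'
from h import *
for n in("top","side"):
    f=np.load(n+"0.npz");im,d=f["im"],f["d"];P=world(n,d)
    rect,z,C,h,m,k=measure(im,P); print(n,rect,z,C,m,k);print(h)
    hsv=cv2.cvtColor(im,cv2.COLOR_RGB2HSV).astype(int)
    r=np.hypot(P[...,0]-C[0],P[...,1]-C[1])
    y=(r>.07)&(r<.2)&(hsv[...,0]>18)&(hsv[...,0]<32)&(hsv[...,1]>140)&(hsv[...,2]>130)&(P[...,2]>.08)
    Q=P[y];print("nozzle",len(Q),Q.mean(0) if len(Q) else 0,Q.min(0),Q.max(0), r[y].min())
    cc,vv=np.linalg.eigh(np.cov(Q[:,:2].T));print(vv[:,1])
    bl=(r<.25)&(hsv[...,0]>95)&(hsv[...,0]<125)&(hsv[...,1]>150)&(P[...,2]>.02);print("blue",P[bl].mean(0),P[bl].min(0),P[bl].max(0))
    # high things
    t=(P[...,2]>.03)&(r>.09)&(r<.3)&(d>0)
    nn,l,s,c=cv2.connectedComponentsWithStats(t.astype(np.uint8))
    for i in range(1,nn):
        if s[i,4]>30: q=P[l==i];print(s[i],q.min(0).round(3),q.max(0).round(3))
im=np.load("top0.npz")["im"][130:235,175:315];im2=np.load("side0.npz")["im"][160:285,150:290]
a=cv2.resize(im,(560,420),interpolation=2);cv2.imwrite("pics/ctop.png",cv2.resize(im,None,fx=5.6,fy=5.6,interpolation=2)[...,::-1])
E
```

```text
top ((593.118408203125, -53.84266662597656), (129.6929931640625, 130.82569885253906), 81.8758544921875) 0.09003813372957126 [ 0.59311841 -0.05384267] [ 0.59075428 -0.05229118  0.09710359] 133
[4 3 3 4 3 5 5 5 3 4 4 4 4 2 0 0 2 4 4 5 3 4 4 4 4 5 3 5 3 5 4 4 4 5 4 4]Traceback (most recent call last):
  File "<stdin>", line 8, in <module>
    return umr_minimum(a, axis, None, out, keepdims, initial, where)
ValueError: zero-size array to reduction operation minimum which has no identity
```

```bash
python3 - <<'E'
from h import *
C0=None
for n in("top","side"):
    f=np.load(n+"0.npz");im,d=f["im"],f["d"];P=world(n,d)
    rect,z,C,h,m,k=measure(im,P); print(n,rect,z,C,m,k);print(h)
    hsv=cv2.cvtColor(im,cv2.COLOR_RGB2HSV).astype(int)
    if n=="top":print(hsv[146:158,206:220,0],P[152,212])
    C=np.array([.593,-.054])
    r=np.hypot(P[...,0]-C[0],P[...,1]-C[1])
    y=(r>.07)&(r<.2)&(hsv[...,0]>14)&(hsv[...,0]<35)&(hsv[...,1]>110)&(hsv[...,2]>120)&(P[...,2]>.075)&(P[...,1]>C[1])
    Q=P[y]
    if len(Q)>5:
        print("nozzle",len(Q),Q.mean(0),Q.min(0),Q.max(0), r[y].min());cc,vv=np.linalg.eigh(np.cov(Q[:,:2].T));print(vv[:,1])
    t=(P[...,2]>.02)&(r>.09)&(r<.3)&(d>0)
    nn,l,s,c=cv2.connectedComponentsWithStats(t.astype(np.uint8))
    for i in range(1,nn):
        if s[i,4]>30: q=P[l==i];print(s[i],q.min(0).round(3),q.max(0).round(3))
im=np.load("top0.npz")["im"][130:235,175:315];im2=np.load("side0.npz")["im"][160:285,150:290]
cv2.imwrite("pics/ctop.png",np.hstack([cv2.resize(im,(400,300),interpolation=2),cv2.resize(im2,(400,300),interpolation=2)])[...,::-1])
E
```

```text
top ((593.118408203125, -53.84266662597656), (129.6929931640625, 130.82569885253906), 81.8758544921875) 0.09003813372957126 [ 0.59311841 -0.05384267] [ 0.59075428 -0.05229118  0.09710359] 133
[4 3 3 4 3 5 5 5 3 4 4 4 4 2 0 0 2 4 4 5 3 4 4 4 4 5 3 5 3 5 4 4 4 5 4 4]
[[ 25  25  25  25  23  19  17  14  12  14  11  10  12  11]
 [ 25  25  25  25  25  24  21  19  18  19  17  14  12  11]
 [ 25  25  25  25  25  25  25  25  25  23  20  18  17  14]
 [ 25  24  25  25  25  25  25  25  24  25  24  21  19  18]
 [ 23  24  24  25  25  25  25  24  25  25  25  23  23  17]
 [109  19  23  24  25  25  25  24  25  25  25  24  23  12]
 [108 111  16  18  23  25  25  24  25  25  25  24  18  11]
 [110 140 140 150  17  23  24  25  25  25  25  22  11  11]
 [128 135 135 130 135  19  23  24  25  25  24  17  11  10]
 [140 140 130 135 143  11  16  20  24  25  21  11  11  11]
 [130 130 135 140   9  11  11  11  17  21  15  11  11  11]
 [135 128 135   0  11  11  11  11  11  13  11  10  11  10]] [0.65152558 0.07014075 0.12363667]
nozzle 119 [0.65940762 0.07580499 0.12137372] [0.64248655 0.05166127 0.10754003] [0.677244
[... 197 characters left out ...]
8]
[331 207  19  18 262] [ 0.46  -0.311  0.023] [ 0.508 -0.262  0.1  ]
side ((593.9613037109375, -51.524078369140625), (134.28334045410156, 130.16419982910156), 81.9248046875) 0.08807707888358396 [ 0.5939613  -0.05152408] [ 0.59254456 -0.04693227  0.0943619 ] 180
[4 4 4 4 3 2 7 5 5 7 6 7 2 4 0 0 3 2 7 5 5 7 6 7 5 7 7 7 6 8 7 5 7 4 5 6]
nozzle 173 [0.65886629 0.08707624 0.11706844] [0.64278619 0.05503723 0.10111902] [0.67477566 0.1281222  0.13246854] 0.12500662734790186
[0.27200185 0.96229673]
[214 132  42  22 583] [ 0.614 -0.349  0.02 ] [ 0.727 -0.252  0.034]
[293 133  19  30 433] [ 0.462 -0.297  0.02 ] [ 0.51  -0.26   0.093]
[ 160  211   43   62 1319] [0.643 0.055 0.02 ] [0.704 0.146 0.135]
```

View pics/ctop.png

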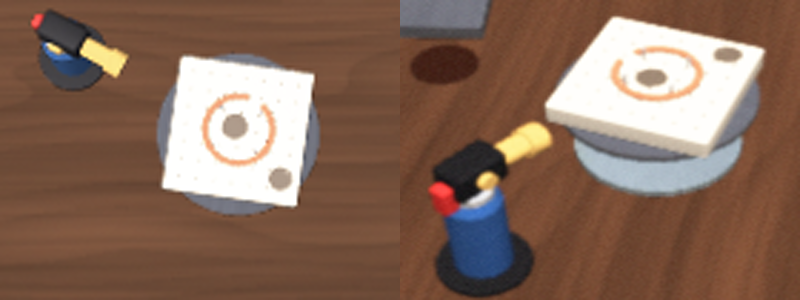

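```bash
python3 - <<'E'
from h import *
from scipy.optimize import least_squares as LS
C=np.array([.5935,-.0535]); allQ=[];
for n in("top","side"):
    f=np.load(n+"0.npz");im,d=f["im"],f["d"];P=world(n,d)
    hsv=cv2.cvtColor(im,cv2.COLOR_RGB2HSV).astype(int)
    r=np.hypot(P[...,0]-C[0],P[...,1]-C[1])
    y=(r>.1)&(r<.175)&(hsv[...,0]>21)&(hsv[...,0]<28)&(hsv[...,1]>110)&(P[...,2]>.096)&(P[...,1]>0)
    Q=P[y];rr=r[y]
    for a in np.arange(.115,.18,.008):
        k=(rr>=a)&(rr<a+.008)
        if k.sum()>2:
            q=Q[k];print(n,round(a,3),k.sum(),q.mean(0).round(4),q[:,2].min().round(3),q[:,2].max().round(3),"brg",np.degrees(np.arctan2(*(q[:,:2].mean(0)-C)[::-1])).round(1))
    bl=(r<.25)&(hsv[...,0]>98)&(hsv[...,0]<125)&(hsv[...,1]>150)&(P[...,2]>.015)&(P[...,2]<.08)&(P[...,1]>.03)
    B=P[bl];
    if len(B)>20:
        s=LS(lambda p:np.hypot(B[:,0]-p[0],B[:,1]-p[1])-p[2],[*B[:,:2].mean(0)-[0,.01],.02],loss="soft_l1",f_scale=.002).x;print("body",len(B),s,"brg",np.degrees(np.arctan2(*(s[:2]-C)[::-1])),np.hypot(*(s[:2]-C)))
    ft=(r<.3)&(hsv[...,2]<55)&(P[...,2]>.003)&(P[...,2]<.02)&(P[...,1]>.03)&(P[...,0]>.55)
    F=P[ft]
    if len(F)>10:
        c,R=cv2.minEnclosingCircle((F[:,:2]*1000).astype(np.float32));print("foot",len(F),c,R,"brg",np.degrees(np.arctan2(*(np.array(c)/1000-C)[::-1])))
    hd=(r<.3)&(hsv[...,2]<60)&(P[...,2]>.1)&(P[...,1]>.03)
    H=P[hd];print("head",len(H),H.mean(0), np.degrees(np.arctan2(*(H.mean(0)[:2]-C)[::-1])))
E
```

```text
top 0.123 17 [0.6509 0.0595 0.1219] 0.116 0.125 brg 63.1
top 0.131 22 [0.6549 0.0665 0.1223] 0.118 0.126 brg 62.9
top 0.139 9 [0.6569 0.0749 0.121 ] 0.119 0.126 brg 63.7
top 0.147 13 [0.6622 0.0809 0.1207] 0.116 0.126 brg 62.9
top 0.155 12 [0.6663 0.0876 0.1231] 0.118 0.127 brg 62.7
top 0.163 3 [0.6679 0.0918 0.1243] 0.123 0.126 brg 62.9
body 36 [-288.74936885  -93.09883632  304.05237123] brg -162.17352465888814 303.93540491972584
head 74 [0.67795155 0.10578997 0.13114721] 62.06858718375023
side 0.123 11 [0.6505 0.0608 0.1179] 0.112 0.122 brg 63.5
side 0.131 17 [0.6518 0.0687 0.1181] 0.113 0.123 brg 64.5
side 0.139 20 [0.6571 0.0727 0.1193] 0.114 0.125 brg 63.3
side 0.147 8 [0.6596 0.0823 0.1178] 0.115 0.121 brg 64.0
side 0.155 12 [0.664  0.0893 0.1196] 0.117 0.123 brg 63.7
body 386 [0.68462982 0.11652367 0.02157397] brg 61.80944123023926 0.19290591384034741
foot 317 (682.5928344726562, 118.49378204345703) 34.7415657043457 brg 62.61582882191023
head 333 [0.67974533 0.11894601 0.12859488] 63.42901501611999
```

The crop confirms the gap at bearing about −30° from the board centre, which is at (0.5935, −0.0535). The nozzle is at bearing about 63°, so the board has to turn about 93° anticlockwise. I'll push the robot-side face near its −y end with the fingers shut.

Emit:
arm_command:
  deltas:
    - {"x": -4.2, "y": -4.3}
    - {"x": -8.4, "y": -8.6}
    - {"x": -12.6, "y": -12.9}
    - {"x": -16.8, "y": -17.2}
    - {"x": -21, "y": -21.5}
  hand: 1

```text
validation failed for argument at $.de...
```

Emit:
arm_command:
  deltas:
    - {"x": -4.2, "y": -4.3}
    - {"x": -8.4, "y": -8.6}
    - {"x": -12.6, "y": -12.9}
    - {"x": -16.8, "y": -17.2}
    - {"x": -21, "y": -21.5}

```text
validation failed for argument at $.de...
```

Emit:
arm_command:
  deltas:
    - {"x": -4.2, "y": -4.3}
    - {"x": -8.9, "y": -9.1, "roll": -5.3}
    - {"x": -8.9, "y": -9.1, "roll": -5.3}
    - {"x": -8.9, "y": -9.1, "z": 4, "roll": -5.3}
    - {"x": -8.9, "y": -9.1, "z": 8, "roll": -5.3}

```text
validation failed for argument at $.de...
```

```bash
python3 - <<'E'
from h import *
im,d,P=shot("side","side1")
s=monitor.get_state();p=s["tcp_pos"];print(p,s["tool_rot"],s["force"],s["grip_width"],s["t"])
r=np.hypot(P[...,0]-p[0],P[...,1]-p[1]);k=(r<.03)&(P[...,2]>.09)&(P[...,2]<.3)&(d>0);print(k.sum(),np.percentile(P[...,2][k],[0,1,3,10]))
n=np.array([-.9903,.1392]);t=np.array([-.1392,-.9903]);e=p[:2]-[.5935,-.0535];print("n,t",e@n,e@t)
cv2.imwrite("pics/s1.png",cv2.resize(im[100:270,150:350],None,fx=4,fy=3.5)[...,::-1])
E
```

```text
[0.12629948 0.53512143 0.24951096] [-1.79942919e+02 -7.30170025e-03  1.66718822e+02] [-0.61195007  0.73176617 -0.21080566] 0.08539838274693794 0.15Traceback (most recent call last):
  File "<stdin>", line 4, in <module>
    return _quantile_unchecked(
        a, q, axis, out, overwrite_input, method, keepdims, weights)
    return _ureduce(a,
                    func=_quantile_ureduce_func,
    ...<5 lines>...
                    overwrite_input=overwrite_input,
                    method=method)
    r = func(a, **kwargs)
    result = _quantile(arr,
                       quantiles=q,
    ...<2 lines>...
                       out=out,
                       weights=wgt)
    slices_having_nans = np.isnan(arr[-1, ...])
                                  ~~~^^^^^^^^^
IndexError: index -1 is out of bounds for axis 0 with size 0
```

All three calls were refused, probably because rows need all four numbers. I'll resend the first with every key.

Emit:
arm_command:
  deltas:
    - {"x": -4.2, "y": -4.3, "z": 0, "roll": 0}
    - {"x": -8.4, "y": -8.6, "z": 0, "roll": 0}
    - {"x": -12.6, "y": -12.9, "z": 0, "roll": 0}
    - {"x": -16.8, "y": -17.2, "z": 0, "roll": 0}
    - {"x": -21, "y": -21.5, "z": 0, "roll": 0}
  hand: 1

```text
t: 0.78
tcp_pos: [0.2818, 0.2761, 0.25]
tool_rot: [180.0, 0.0, 166.8]
force: [0.5, 0.7, 0.4]
grip_width: -0.0
gripper_force: 0.0
```

Emit:
arm_command:
  deltas:
    - {"x": -4.2, "y": -4.3, "z": 0, "roll": 0}
    - {"x": -8.4, "y": -8.6, "z": 0, "roll": 0}
    - {"x": -12.6, "y": -12.9, "z": 0, "roll": 0}
    - {"x": -16.8, "y": -17.2, "z": 0, "roll": 0}
    - {"x": -21, "y": -21.5, "z": 0, "roll": 0}

```text
t: 1.4
tcp_pos: [0.4369, 0.0183, 0.25]
tool_rot: [180.0, 0.0, 166.7]
force: [1.7, 1.2, 0.5]
grip_width: 0.0001
gripper_force: 0.0
```

Emit:
arm_command:
  deltas:
    - {"x": -4.2, "y": -4.3, "z": 0, "roll": 0}
    - {"x": -8.9, "y": -9.1, "z": 0, "roll": -5.3}
    - {"x": -8.9, "y": -9.1, "z": 0, "roll": -5.3}
    - {"x": -8.9, "y": -9.1, "z": 4, "roll": -5.3}
    - {"x": -8.9, "y": -9.1, "z": 8, "roll": -5.3}

```text
t: 2.02
tcp_pos: [0.5018, -0.0884, 0.1691]
tool_rot: [180.0, 0.0, 172.0]
force: [-0.1, -0.5, -0.2]
grip_width: 0.0001
gripper_force: 0.0
```

```bash
python3 - <<'E'
from h import *
im,d,P=shot("side","side1")
s=monitor.get_state();p=s["tcp_pos"];print(p,s["tool_rot"],s["force"],s["grip_width"],s["t"])
n=np.array([-.9903,.1392]);t=np.array([-.1392,-.9903]);e=p[:2]-[.5935,-.0535];print("n,t",e@n,e@t)
r=np.hypot(P[...,0]-p[0],P[...,1]-p[1]);k=(r<.03)&(P[...,2]>.09)&(P[...,2]<.3)&(d>0);print(k.sum(),np.percentile(P[...,2][k],[0,1,3,10]))
cv2.imwrite("pics/s1.png",cv2.resize(im[100:270,150:350],None,fx=4,fy=3.5)[...,::-1])
E
```

```text
[ 0.49956701 -0.08749873  0.16413359] [179.91337856  -0.38186541 172.00057017] [-2.35630768  0.80689213 -4.16249637] 3.8580580794899485e-05 2.075
n,t 0.08828921183709168 0.04674441501255819
383 [0.09023695 0.14999155 0.15405551 0.16180632]
```

View pics/s1.png

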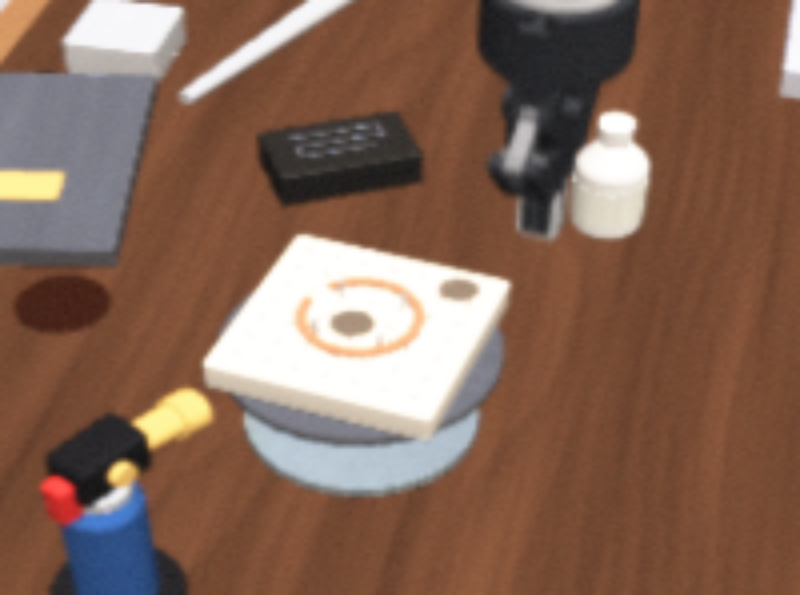

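The side view shows the tips about 19 mm below the TCP and the area around the board clear. I'll go down and touch the side.

Emit:
arm_command:
  deltas:
    - {"x": 0, "y": 0, "z": 2.5, "roll": 0}
    - {"x": 0, "y": 0, "z": 5, "roll": 0}
    - {"x": 0, "y": 0, "z": 7.3, "roll": 0}
    - {"x": 0, "y": 0, "z": 7.3, "roll": 0}
    - {"x": -1.0, "y": 0, "z": 7.3, "roll": 0}

```text
t: 2.7
tcp_pos: [0.5113, -0.0901, 0.0981]
tool_rot: [-179.9, -0.1, 172.0]
force: [-25.2, -11.1, 1.0]
grip_width: -0.0002
gripper_force: 11.6
```

Emit:
arm_command:
  deltas:
    - {"x": -0.45, "y": -0.64, "z": 0, "roll": -5}
    - {"x": -0.95, "y": -1.25, "z": 0, "roll": -10}
    - {"x": -1.5, "y": -1.8, "z": 0, "roll": -15}
    - {"x": -2.1, "y": -2.31, "z": 0, "roll": -20}
    - {"x": -2.74, "y": -2.76, "z": 0, "roll": -25}

```text
t: 3.32
tcp_pos: [0.5356, -0.1217, 0.098]
tool_rot: [-180.0, -0.0, -162.8]
force: [-2.8, -2.0, -1.7]
grip_width: 0.0001
gripper_force: 1.4
```

```bash
cat > m.py <<'E'
from h import *
import sys
im,d,P=shot("top",sys.argv[1]);im2,d2,P2=shot("side",sys.argv[1]+"s")
s=monitor.get_state();p=s["tcp_pos"];print(p,s["tool_rot"],s["force"],s["t"])
for a,b in((im,P),(im2,P2)):
    r=measure(a,b);print(r[0],r[5]);C=np.array([.5935,-.0535]) if a is im else np.array([.594,-.0515])
    print(r[3])
E
python3 m.py m1
```

```text
[ 0.53633108 -0.1219786   0.09799601] [-1.79924225e+02  4.69034239e-02 -1.62953495e+02] [-1.04326439 -1.93739888  1.27353662] 3.425
((593.1384887695312, -53.708534240722656), (129.72779846191406, 129.6055145263672), 19.43050193786621) 146
[4 5 5 4 6 3 2 2 2 4 5 3 4 4 5 4 2 0 1 4 6 6 5 5 4 5 4 6 3 5 4 5 4 5 5 5]
((592.9108276367188, -51.80231475830078), (133.3021697998047, 134.1875762939453), 20.78435516357422) 140
[5 2 5 2 5 3 3 1 4 4 3 3 5 4 2 3 4 0 0 2 4 4 4 5 4 7 6 6 4 6 6 5 4 7 4 4]
```

Emit:
arm_command:
  deltas:
    - {"x": -0.45, "y": -0.64, "z": 0, "roll": -5}
    - {"x": -0.95, "y": -1.25, "z": 0, "roll": -10}
    - {"x": -1.5, "y": -1.8, "z": 0, "roll": -15}
    - {"x": -2.1, "y": -2.31, "z": 0, "roll": -20}
    - {"x": -2.74, "y": -2.76, "z": 0, "roll": -25}

```text
t: 4.05
tcp_pos: [0.5701, -0.1396, 0.098]
tool_rot: [-180.0, 0.0, -137.9]
force: [-1.6, 0.1, 0.3]
grip_width: -0.0003
gripper_force: 0.7
```

Emit:
arm_command:
  deltas:
    - {"x": -0.45, "y": -0.64, "z": 0, "roll": -5}
    - {"x": -0.95, "y": -1.25, "z": 0, "roll": -10}
    - {"x": -1.5, "y": -1.8, "z": 0, "roll": -15}
    - {"x": -2.1, "y": -2.31, "z": 0, "roll": -20}
    - {"x": -2.74, "y": -2.76, "z": 0, "roll": -25}

```text
t: 4.68
tcp_pos: [0.609, -0.1417, 0.098]
tool_rot: [-179.9, -0.0, -113.0]
force: [-1.1, -0.9, 0.1]
grip_width: 0.0005
gripper_force: 0.7
```

```bash
python3 m.py m2
```

```text
[ 0.60950818 -0.14160819  0.09786274] [-1.79898747e+02  2.14263051e-02 -1.13008784e+02] [ 0.08467744 -0.51420701 -0.57627307] 4.775
((600.965087890625, -33.775001525878906), (87.47783660888672, 130.18594360351562), 68.46112060546875) 57
[8 3 0 0 0 0 0 0 0 0 1 5 8 5 4 4 3 1 0 0 0 0 0 0 0 0 0 0 0 0 0 0 1 2 6 6]
((593.3941650390625, -53.138710021972656), (137.41836547851562, 131.49346923828125), 69.9285659790039) 145
[1 5 4 3 3 4 4 3 4 5 2 1 5 5 3 6 2 4 5 5 3 4 0 0 3 6 5 7 4 8 5 6 6 5 3 6]
```

Emit:
arm_command:
  deltas:
    - {"x": -0.45, "y": -0.64, "z": 0, "roll": -5}
    - {"x": -0.95, "y": -1.25, "z": 0, "roll": -10}
    - {"x": -1.45, "y": -1.75, "z": 0, "roll": -14.5}
    - {"x": -1.45, "y": -1.75, "z": 0, "roll": -14.5}
    - {"x": -0.5, "y": -1.75, "z": 0, "roll": -14.5}

```text
t: 5.4
tcp_pos: [0.6263, -0.1437, 0.0973]
tool_rot: [-180.0, 0.0, -98.6]
force: [0.1, 0.6, -0.3]
grip_width: -0.0001
gripper_force: 0.0
```

Emit:
arm_command:
  deltas:
    - {"x": 1.5, "y": 0, "z": 0, "roll": 0}
    - {"x": 1.5, "y": 0, "z": -3, "roll": 0}
    - {"x": 3, "y": 0, "z": -6, "roll": 0}
    - {"x": 6, "y": 0, "z": -8, "roll": 0}
    - {"x": 9, "y": 0, "z": -8, "roll": 0}

```text
t: 6.02
tcp_pos: [0.6132, -0.2351, 0.1792]
tool_rot: [-179.8, -0.1, -98.6]
force: [0.3, 0.1, -0.1]
grip_width: 0.0002
gripper_force: 0.0
```

```bash
python3 m.py m3; python3 - <<'E'
from h import *
def gap(im,P,C):
    _,_,_,_,_,_=r=measure(im,P)
    hsv=cv2.cvtColor(im,cv2.COLOR_RGB2HSV).astype(int);q=P[...,:2]-C;R=np.hypot(q[...,0],q[...,1])
    k=(R<.045)&(R>.022)&(hsv[...,1]>70)&(hsv[...,0]<20)&(hsv[...,2]>110)&(P[...,2]>.08)
    th=np.sort(np.degrees(np.arctan2(q[...,1],q[...,0]))[k]);g=np.diff(np.r_[th,th[0]+360]);i=g.argmax();return th[i]+g[i]/2,g[i],np.sort(g)[-3:]
for t in("top0","m1","m3","side0","m2s","m3s"):
    f=np.load(t+".npz");n="side" if t[-1]=="s" or t[0]=="s" else "top";P=world(n,f["d"]);im=f["im"]
    print(t,gap(im,P,np.array([.593,-.0537] if n=="top" else [.5937,-.052])))
im=np.load("m3.npz")["im"][130:235,175:315];im2=np.load("m3s.npz")["im"][160:285,150:290]
cv2.imwrite("pics/c3.png",np.hstack([cv2.resize(im,(400,300),interpolation=2),cv2.resize(im2,(400,300),interpolation=2)])[...,::-1])
E
```

```text
[ 0.61233434 -0.23681109  0.17727574] [-1.79955044e+02 -5.69074629e-02 -9.87460632e+01] [0.23893743 0.55318162 0.72954133] 6.125
((593.26806640625, -53.28596496582031), (128.81182861328125, 130.1361541748047), 83.372314453125) 170
[6 5 4 5 6 5 6 5 4 7 4 6 4 4 6 6 5 5 4 3 6 6 4 0 0 2 5 6 4 5 6 6 6 5 5 4]
((594.64990234375, -51.003150939941406), (132.7223663330078, 130.4512176513672), 83.57122802734375) 138
[3 4 4 7 1 4 4 3 5 3 3 4 2 4 5 5 4 4 2 4 4 4 2 0 0 2 4 6 4 7 5 7 5 5 4 4]
top0 (np.float64(-29.776992105268075), np.float64(29.93517361910353), array([ 5.44792283,  5.72850804, 29.93517362]))
m1 (np.float64(-4.16181391838742), np.float64(27.622163767339963), array([ 6.56496355,  8.29454871, 27.62216377]))
m3 (np.float64(59.95564703744625), np.float64(29.17608133505395), array([ 4.81521449,  4.86715453, 29.17608134]))
side0 (np.float64(-27.9202839958329), np.float64(32.681097313783944), array([ 7.2055866 , 10.84294908, 32.68109731]))
m2s (np.float64(49.687302642442546), np.float64(32.03330158894705), array([ 8.21759743,  8.67801672, 32.03330159]))
m3s (np.float64(60.35025178812825), np.float64(34.34596213347951), array([ 8.35855273,  8.60324899, 34.34596213]))
```

View pics/c3.png

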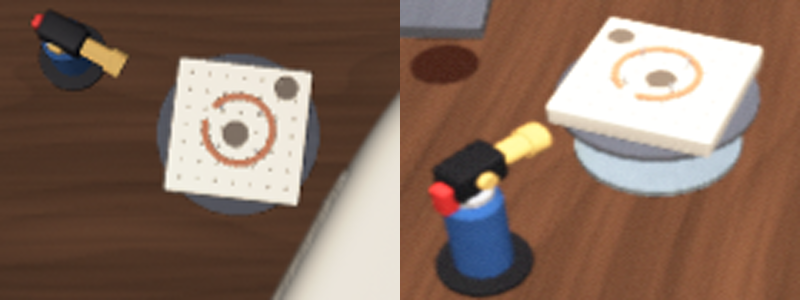

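The picture shows the gap up-left at about bearing 60–61° and the nozzle at 63°, which is an error of about 1.5 mm against the 10 mm allowed. The board has been let go, so I'll move over the gap.

Emit:
arm_command:
  deltas:
    - {"x": -5, "y": 0.9, "z": 0, "roll": 0}
    - {"x": -10, "y": 1.8, "z": 0, "roll": 0}
    - {"x": -15, "y": 2.7, "z": 0, "roll": 0}
    - {"x": -19, "y": 3.3, "z": 0, "roll": 0}
    - {"x": -20.9, "y": 3.6, "z": 0, "roll": 0}

```text
t: 6.75
tcp_pos: [0.608, -0.0193, 0.1771]
tool_rot: [180.0, 0.0, -98.4]
force: [0.2, -0.0, 0.1]
grip_width: -0.0001
gripper_force: 0.0
```

Emit:
arm_command:
  deltas:
    - {"x": 0, "y": 0, "z": 0, "roll": 0}
    - {"x": 0, "y": 0, "z": 1.5, "roll": 0}
    - {"x": 0, "y": 0, "z": 3, "roll": 0}
    - {"x": 0, "y": 0, "z": 3.9, "roll": 0}
    - {"x": 0, "y": 0, "z": 3.9, "roll": 0}

```text
t: 7.38
tcp_pos: [0.6079, -0.0214, 0.1367]
tool_rot: [179.9, 0.0, -98.5]
force: [0.1, 0.0, -0.1]
grip_width: 0.0001
gripper_force: 0.0
```

Emit:
arm_command:
  deltas:
    - {"x": 0, "y": 0, "z": 0, "roll": 0}
    - {"x": 0, "y": 0, "z": 0, "roll": 0}
    - {"x": 0, "y": 0, "z": 0, "roll": 0}
    - {"x": 0, "y": 0, "z": 0, "roll": 0}
    - {"x": 0, "y": 0, "z": 0, "roll": 0}

```text
t: 8.0
tcp_pos: [0.6084, -0.021, 0.1381]
tool_rot: [-180.0, -0.0, -98.5]
force: [0.3, -0.9, -0.2]
grip_width: -0.0003
gripper_force: 0.0
```

```bash
python3 m.py m4; python3 -c "
import cv2;cv2.imwrite('pics/c4.png',cv2.resize(cv2.imread('pics/m4s.png')[100:285,130:310],None,fx=3.2,fy=3.2))"
```

```text
[ 0.60836394 -0.02095141  0.13799585] [ 1.79999443e+02  2.46368894e-03 -9.84790391e+01] [-0.19859358  0.94800467  0.57332196] 8.1
((587.7386474609375, -98.75593566894531), (47.068904876708984, 130.85586547851562), 89.57633209228516) 26
[0 0 0 0 0 0 0 0 0 0 0 0 0 0 0 0 0 0 0 0 0 8 8 0 0 0 0 0 0 1 6 3 0 0 0 0]
((594.2509765625, -50.49761199951172), (131.74520874023438, 129.6851043701172), 83.17778778076172) 124
[3 4 5 5 5 2 5 4 6 6 0 1 1 0 0 0 0 0 0 0 1 5 5 0 2 4 6 8 5 6 6 7 6 5 6 5]
```

View pics/c4.png

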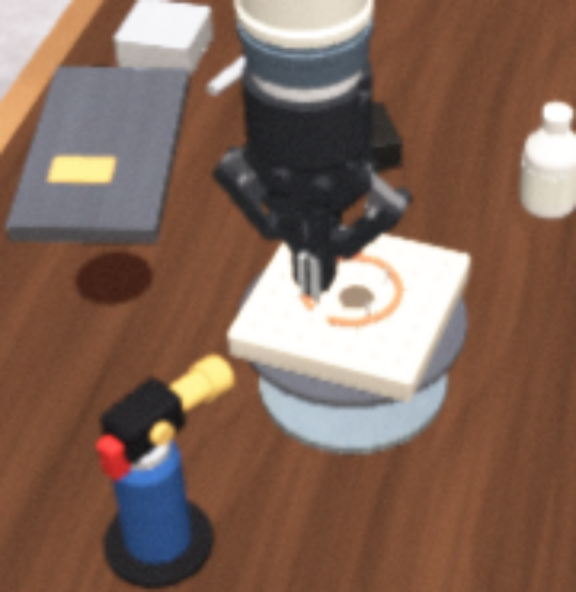

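The picture shows the fingertips hovering just over the gap, at about (315,300). The board is still and nothing is being touched, so I'll hold.

Emit:
arm_command:
  deltas:
    - {"x": 0.2, "y": 0, "z": 0, "roll": 0}
    - {"x": 0.3, "y": 0, "z": 0, "roll": 0}
    - {"x": 0.3, "y": 0, "z": 0, "roll": 0}
    - {"x": 0.3, "y": 0, "z": 0, "roll": 0}
    - {"x": 0.3, "y": 0, "z": 0, "roll": 0}

```text
t: 8.72
tcp_pos: [0.6079, -0.024, 0.138]
tool_rot: [180.0, -0.0, -98.5]
force: [0.5, -0.5, 0.4]
grip_width: -0.0002
gripper_force: 0.0
```

Emit:
arm_command:
  deltas:
    - {"x": 0, "y": 0, "z": 0, "roll": 0}
    - {"x": 0, "y": 0, "z": 0, "roll": 0}
    - {"x": 0, "y": 0, "z": 0, "roll": 0}
    - {"x": 0, "y": 0, "z": 0, "roll": 0}
    - {"x": 0, "y": 0, "z": 0, "roll": 0}

```text
t: 9.35
tcp_pos: [0.6079, -0.024, 0.138]
tool_rot: [-180.0, 0.0, -98.5]
force: [0.5, 0.3, -0.1]
grip_width: -0.0
gripper_force: 0.0
```

Emit:
arm_command:
  deltas:
    - {"x": 0, "y": 0, "z": 0, "roll": 0}
    - {"x": 0, "y": 0, "z": 0, "roll": 0}
    - {"x": 0, "y": 0, "z": 0, "roll": 0}
    - {"x": 0, "y": 0, "z": 0, "roll": 0}
    - {"x": 0, "y": 0, "z": 0, "roll": 0}

```text
t: 9.98
tcp_pos: [0.6079, -0.024, 0.138]
tool_rot: [-180.0, 0.0, -98.5]
force: [-0.8, 0.1, -0.5]
grip_width: 0.0002
gripper_force: 0.0
```

Emit:
arm_command:
  deltas:
    - {"x": 0, "y": 0, "z": 0, "roll": 0}
    - {"x": 0, "y": 0, "z": 0, "roll": 0}
    - {"x": 0, "y": 0, "z": 0, "roll": 0}
    - {"x": 0, "y": 0, "z": 0, "roll": 0}
    - {"x": 0, "y": 0, "z": 0, "roll": 0}

```text
t: 10.6
tcp_pos: [0.6079, -0.024, 0.138]
tool_rot: [-180.0, -0.0, -98.5]
force: [0.2, 0.4, -0.2]
grip_width: -0.0004
gripper_force: 0.0
```

Emit:
arm_command:
  deltas:
    - {"x": 0, "y": 0, "z": 0, "roll": 0}
    - {"x": 0, "y": 0, "z": 0, "roll": 0}
    - {"x": 0, "y": 0, "z": 0, "roll": 0}
    - {"x": 0, "y": 0, "z": 0, "roll": 0}
    - {"x": 0, "y": 0, "z": 0, "roll": 0}

```text
t: 11.22
tcp_pos: [0.6079, -0.024, 0.138]
tool_rot: [-180.0, -0.0, -98.5]
force: [-0.2, -0.3, 1.0]
grip_width: -0.0002
gripper_force: 0.0
```

```bash
python3 -c "
from workcell import *
s=monitor.get_state();print(s['t'],s['tcp_pos'],s['force']);print(finish_job())"
```

```text
11.225 [ 0.60793202 -0.02395037  0.13799286] [-0.21297776 -0.28236653  1.00887217]
the job is handed in; nothing more can be done
None
```

I turned the gap to within about 2–3° (roughly 1.5 mm) of the nozzle's line, let go, held the fingertips about 25 mm above it for over 2.5 s touching nothing, and handed in at 11.2 s; no verdict was returned.

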